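Open the carver's case by its hidden release

ROBOT

A 6-joint arm with a two-finger parallel gripper is mounted at the origin on a cart in front of the work surface, level with it; the furniture and walls round the work are solid. World frame = base frame: x ahead of the robot, y to its left, z up, the work surface at z = 0. Lengths are in mm, angles in rad, forces in N, time in s.
With the tool pointing down it reaches from about 325 to 775 mm from the base axis. Payload 5.5 kg.
Tool frame: the origin (TCP) lies on the mounting face of the last link; the fingertips stand 182 mm ahead of it and the grasp point (between the pads) lies 163 mm ahead of it; z points along the fingers, y is the line along which they close (so a half turn about z gives the same grasp; the last joint's range is limited). The gripper opens to 88 mm and grips with 3 to 60 N. Pads are 20 mm wide; open, the fingers measure 115 mm over their backs; the gripper's body (75 mm by 178 mm) begins 61 mm behind the grasp point.
Start: joints at [-1.211, 0.091, 1.231, -0, 1.82, -0.057], TCP at [242.904, -548.649, 404.631] pointing down, gripper open.
Joint ranges: [-2.87, 2.87], [-0.86, 2.18], [0.17, 2.46], [-1.51, 4.65], [0.06, 2.69], [-2.65, 2.65]. Speed limits (rad/s): [2.57, 2.57, 3.01, 3.14, 3.14, 3.14].

INTERFACE

Orientations are given as a rotation vector (axis times angle).
In Python, from station import robot, snapshot, workorder gives the robot as it stands. Calls block until the motion is done:
- robot.move_ptp(position, orientation): joint-space move of the TCP to a pose.
- robot.servo_line(position, orientation=None, v=150, force_limit=None): straight line of the TCP; orientation=None keeps the orientation; v is the mean speed in mm/s. With force_limit (N) it stops when the force on the tool has changed by that much, and returns True; else False.
- robot.goto_joints(angles): joint-space move.
- robot.gripper_to(opening, squeeze=None): finger opening in mm; squeeze is the grip in N (None keeps the last); returns when the fingers have stopped.
- robot.hold(seconds).
- robot.ik(position, orientation): joint angles nearest the present ones, or None.
- robot.read_state(): the state.
- snapshot(name): name is "scene" or "top" or "wrist"; returns a dict with "image" (480x640x3 uint8, blue, green, red), "fx", "fy", "cx", "cy" (pixels), "R" (3x3) and "t" (3): a world point X has camera coordinates R X + t. Camera axes: x right, y down, z forward; pixel columns grow to the right and rows downward; lengths in mm; the calibration is good to about 2 mm. A picture is of the moment at which its call begins. There is no depth.
A pose or a line that the arm cannot do raises robot.Unreachable and nothing moves.
- workorder.finish_job(): hands the job in; it is judged then, once.
The state is a dict: "time": time; "joint_positions": joint angles; "dq": joint speeds; "effort": joint torques, N m; "position": TCP position; "ee_rot": TCP orientation; "wrist_force": force on the tool from outside, world axes, zero at the start; "moment": the same for the moment, N m; "grip_width": finger opening in mm; "grip_force": force on a finger pad.
Only numpy, scipy, OpenCV 4.12 (cv2) and the standard library are available. Lean on these libraries where they do the work, as an engineer would, in place of code of your own. Each camera call takes 0.05 s, during which the arm holds its last target. There are 200 camera calls.

TASK

Open the wooden tool case. Its release sits in an unmarked notch somewhere along the sunken ledge in front of the lid: run a fingertip along the ledge to find it, press down inside the notch until the lid springs ajar, then push the lid on over until it rests fully open. Use the fingers only to touch and push, and leave the graver, the whetstone and the seals round the case where they are.

Things in the scene. Friction and masses are not known exactly. Their poses are not given: they have to be found in the camera images.
- case: closed wooden tool case, fixed to the desk, 180 mm deep (x), 300 wide (y), 50 high; origin under its centre on the desk top, x points from its front to its hinge side (away from the robot), z up. The front 47 mm is a rail: a block 82 mm wide and 50 mm high at each end, the sunken ledge between them. The lid covers the rest; its top is also 50 mm up.
- ledge_mid (a point): middle of the sunken ledge, at its flat top 40 mm above the desk; axes as the case. Ledge 136 mm long (y, between the blocks), 47 mm deep (x), open in front; right behind it the lid's front edge rises 10 mm: a finger on the lid holds it shut. The notch is 36 mm long in y, cut across the whole ledge, open to front and top; its middle is anywhere within 40 mm either side of this point.
- release (a joint): the release key, the floor of the notch, of the same wood: 0 = up (5 mm below the ledge), 0.008 m = right down (13 mm below it). Sprung: starts to move at 2.3 N, 5.9 N at the bottom; the lid is let go at about 0.006 m; the key comes up again by itself. This number does not tell where the notch is.
- lid (a joint): lid angle: 0 = shut and latched, 1.85 rad = fully open, leaning back on its stop. Once released, springs throw it to about 0.95 rad, where it stays ajar; from there it must be pushed (about 2 N at its edge); past upright (1.57 rad) it falls back on its stop by its own weight, slowly (damped).
- lid_edge (a point): the middle of the lid's free front edge (lid 130 mm from hinge to this edge, 298 mm wide, 10 mm thick); x points from this edge to the hinge. A steel keeper strip, 110 mm wide in y, stands 16 mm out of the lid's underside behind this edge.
- lid_hinge (a point): the middle of the lid's hinge line at the back of the case, 40 mm above the desk; the hinge runs along the case's y
- graver: loose carving knife with a dark wooden handle, 11 x 160 x 12 mm, lying on the desk in front of the case; origin under its middle, y along it
- tall_seal: loose pale seal blank, 16 mm thick and 60 mm tall, standing to the right of the case; origin under its middle
- short_seal: loose reddish seal blank, 15 x 45 x 15 mm, lying to the right of the case; origin under its middle, y along it
- whetstone: loose whetstone in a dark sleeve, 30 x 88 x 17 mm, lying to the left of the case; origin under its middle, y along it

How it is judged:
By the outcome, as a careful person would: the job done as asked, in the order asked, and still so for the second after the job is handed in, with the robot touching nothing.
It also fails if it takes over 64 s, if anything falls off the work surface, if the arm or the gripper's body presses on something with over 40 N, if the wrist force passes 120 N, or if a joint passes its speed limit or range.

## Working session

There is one attempt and no reset: what is moved stays moved. The work goes in short steps, each a Python script; the robot and the scene stay as the last script left them, time stands still between calls to the robot, and variables do not carry over. Pictures are saved under pics/ and viewed, at most 10 in all, crops included, and the job is handed in when it is done.

```bash
mkdir -p pics; ls; python3 - <<'E'
from station import robot, snapshot
import cv2
for n in("scene","top"):
    s=snapshot(n); cv2.imwrite(f"pics/{n}0.png",s["image"]); print(n,s["fx"],s["cx"],s["cy"],s["R"],s["t"])
st=robot.read_state(); print(st["time"],st["position"],st["ee_rot"],st["grip_width"],st["wrist_force"])
E
```

```text
pics
scene 585.7855924012983 317.84432299633903 225.51572184927483 [[-0.72945428 -0.68398847 -0.00749867]
 [-0.43431494  0.47159812 -0.76744103]
 [ 0.52845717 -0.55655636 -0.64107568]] [470.91215453 202.11953479 989.79339033]
top 614.1108770936453 329.646997016144 236.6254407667628 [[-0.01053312 -0.99994352  0.00141453]
 [-0.99564085  0.01035667 -0.09269323]
 [ 0.09267335 -0.00238471 -0.99569371]] [ 135.96000889  513.90425424 1038.73047999]
0.1 [ 242.92292446 -548.68592896  403.61755243] [-3.07195781e+00 -6.49616357e-01  4.17268646e-04] 87.7380452067058 [ 0.88527474 -0.40791534 -0.39123876]
```

View pics/top0.png

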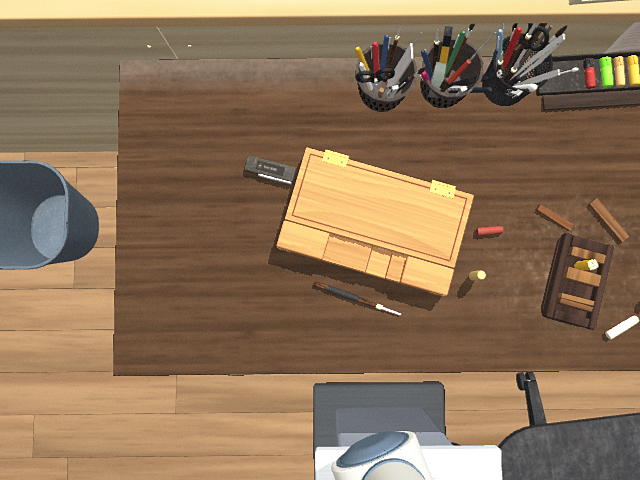

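View pics/scene0.png

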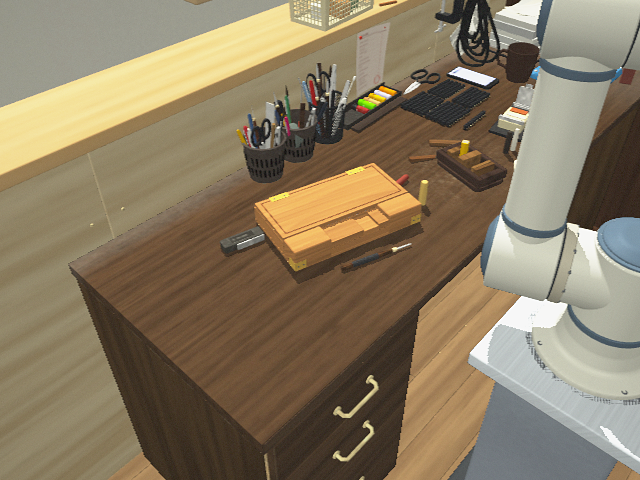

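The top view shows the case turned slightly clockwise, with its corners near (307,149), (473,193), (448,295) and (277,250). The sunken ledge runs from about (325,245) to (405,270), and there are faint seams on it. I'll zoom in.

```bash
python3 - <<'E'
import cv2
a=cv2.imread("pics/top0.png")[140:310,270:480]
cv2.imwrite("pics/c1.png",cv2.resize(a,None,fx=3.5,fy=3.5,interpolation=cv2.INTER_CUBIC))
E
```

```text
(no output)
```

View pics/c1.png

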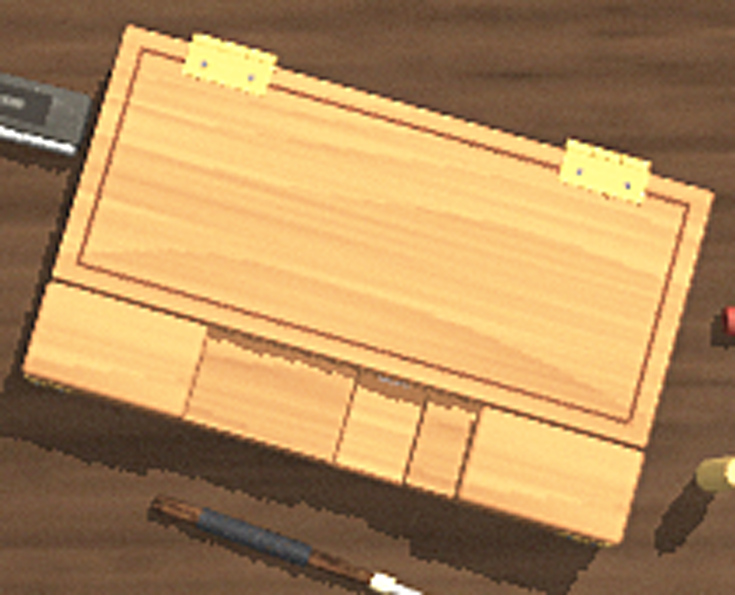

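The crop shows ledge seams at crop x of about 195–205 (left end), 350, 420 and 470. The brighter middle piece, about 70 px ≈ 36 mm wide, looks like the notch, and I'll confirm that by touch. Next I'll fit the case pose.

```bash
cat > h.py <<'E'
from station import robot, snapshot, workorder
import numpy as np, cv2
from scipy.spatial.transform import Rotation as Ro
def ray(s,u,v,z):
    R=np.array(s["R"]);t=np.array(s["t"]);c=-R.T@t
    d=R.T@np.array([(u-s["cx"])/s["fx"],(v-s["cy"])/s["fy"],1]); return c+d*(z-c[2])/d[2]
E
python3 - <<'E'
from h import *
from scipy.optimize import least_squares
s=snapshot("top")
# crop px of top-face points -> case coords
P=[((128,25),(90,150)),((714,190),(90,-150)),((25,373),(-90,150)),((618,543),(-90,-150)),((47,281),(-43,150)),((645,447),(-43,-150)),((208,326),(-43,68)),((481,406),(-43,-68)),((184,417),(-90,68)),((457,497),(-90,-68))]
W=np.array([ray(s,270+u/3.5-.36,140+v/3.5-.36,50)[:2] for (u,v),_ in P]);C=np.array([c for _,c in P])
f=lambda p:((C@np.array([[np.cos(p[2]),np.sin(p[2])],[-np.sin(p[2]),np.cos(p[2])]])+p[:2])-W).ravel()
r=least_squares(f,[550,100,-.2],loss="soft_l1");print(r.x,np.round(f(r.x).reshape(-1,2),1))
x,y,a=r.x
for (u,v) in[(355,372),(335,462),(427,397),(405,483),(207,335),(476,408)]:
    for z in(40,):
        w=ray(s,270+u/3.5-.36,140+v/3.5-.36,z)[:2]-r.x[:2]
        print(u,v,np.round([w[0]*np.cos(a)+w[1]*np.sin(a),-w[0]*np.sin(a)+w[1]*np.cos(a)],1))
for n,u,v,z in[("gr",150/3.5+270,140+510/3.5,6),("gr2",400,314,6),("tall",477,274,60)]: 
    w=ray(s,u,v,z)[:2]-r.x[:2];print(n,np.round([w[0]*np.cos(a)+w[1]*np.sin(a),-w[0]*np.sin(a)+w[1]*np.cos(a)],1))
E
```

```text
[ 5.41066998e+02  5.33021102e+01 -2.89038452e-01] [[ 2.5  2.3]
 [ 1.4 -1.4]
 [-0.   2.9]
 [-1.1 -1.5]
 [ 0.6  0.2]
 [-1.7 -0.6]
 [-0.2 -0.8]
 [ 1.1 -0.3]
 [-1.4  0.6]
 [-0.4  0.6]]
355 372 [-44.1  -5.8]
335 462 [-88.8  -8.2]
427 397 [-46.2 -42.7]
405 483 [-89.3 -43.5]
207 335 [-46.5  68.3]
476 408 [-44.8 -67. ]
gr [-136.    71.7]
gr2 [-141.4  -87.6]
tall [ -42.6 -186.8]
```

```bash
cat >> h.py <<'E'
O=np.array([541.07,53.3,0]);A=-0.289
Rc=Ro.from_euler("z",A)
def W(p): return O+Rc.apply(p)
def C(p): return Rc.inv().apply(np.asarray(p)-O)
def rot(tilt,s): # tool z = (sin tilt,0,-cos tilt) in case frame, tool y = s*case y
    z=np.array([np.sin(tilt),0,-np.cos(tilt)]);y=np.array([0,s,0])
    return Rc*Ro.from_matrix(np.c_[np.cross(y,z),y,z])
def tcp(tip,R): return W(tip)-R.apply([0,0,182])
def tip():
    s=robot.read_state();return C(np.array(s["position"])+Ro.from_rotvec(s["ee_rot"]).apply([0,0,182]))
def line(p,R,**k): return robot.servo_line(tcp(p,R),R.as_rotvec(),**k)
def wf(): return Rc.inv().apply(robot.read_state()["wrist_force"])
T=np.radians(15)
E
python3 - <<'E'
from h import *
for s in(1,-1):
    print(s,[np.round(robot.ik(tcp(p,R),R.as_rotvec()),2) if robot.ik(tcp(p,R),R.as_rotvec()) is not None else None for p,R in [((-68,20,80),rot(T,s)),((-68,-25,30),rot(T,s)),((-30,90,125),rot(0,s)),((90,90,125),rot(0,s)),((110,90,125),rot(0,s)),((110,-90,125),rot(0,s))]])
s=min((1,-1),key=lambda s:abs(robot.ik(tcp((-68,20,80),rot(T,s)),rot(T,s).as_rotvec())[5]))
print("use",s); R=rot(T,s)
robot.gripper_to(0,10)
robot.move_ptp(tcp((-68,20,100),R),R.as_rotvec())
line((-68,20,55),R,v=80); robot.hold(.2); print(np.round(tip(),1),np.round(wf(),2))
h=line((-68,20,32),R,v=15,force_limit=1.5); print(h,np.round(tip(),2),np.round(wf(),2),robot.read_state()["time"],robot.read_state()["grip_width"])
line((-68,20,50),R,v=50)
cv2.imwrite("pics/w1.png",snapshot("wrist")["image"])
E
```

```text
1 [array([ 0.21, -0.42,  1.96, -0.13,  1.37, -1.06]), array([ 0.11, -0.46,  2.08, -0.1 ,  1.28, -1.16]), array([ 0.21, -0.02,  1.52, -0.  ,  1.64, -1.07]), array([ 0.12,  0.26,  1.21, -0.  ,  1.67, -1.16]), array([ 0.11,  0.31,  1.15, -0.  ,  1.68, -1.17]), array([-0.16,  0.16,  1.33,  0.  ,  1.65, -1.44])]
-1 [array([ 0.21, -0.42,  1.96, -0.13,  1.37,  2.08]), array([ 0.11, -0.46,  2.08, -0.1 ,  1.28,  1.98]), array([ 0.21, -0.02,  1.52, -0.  ,  1.64,  2.07]), array([ 0.12,  0.26,  1.21, -0.  ,  1.67,  1.98]), array([ 0.11,  0.31,  1.15, -0.  ,  1.68,  1.97]), array([-0.16,  0.16,  1.33, -0.  ,  1.65,  1.7 ])]
use 1
[-67.7  20.2  55.8] [0.1  0.08 0.21]
True [-67.97  20.01  42.69] [-0.87  0.35  3.84] 5.7667 0.11278752056257785
```

```bash
python3 - <<'E'
from h import *
R=rot(T,1)
line((-68,20,44),R,v=40)
line((-68,20,35),R,v=10,force_limit=1.0)
z=tip()[2]
for y in range(15,-36,-5):
    h=line((-68,y,z-.3),R,v=25,force_limit=12); p=tip(); print(h,np.round(p,2),np.round(wf(),2))
line((-68,-25,z+1),R,v=30); robot.hold(.2)
h=line((-68,-25,30),R,v=10,force_limit=1.3);p=tip();print("key",h,np.round(p,2),np.round(wf(),2),robot.read_state()["time"])
E
```

```text
False [-67.81  14.95  42.68] [-0.34  1.38  3.25]
False [-67.85   9.88  42.63] [-0.92  1.74  4.5 ]
False [-67.9    4.85  42.56] [1.17 1.91 4.99]
False [-67.87  -0.22  42.59] [-0.04  3.52  4.78]
False [-67.95  -5.44  42.44] [-0.41  2.    5.66]
False [-68.01 -10.51  42.34] [0.77 2.13 4.34]
False [-68.84 -15.97  40.94] [-0.37 -0.01  0.23]
False [-68.06 -20.24  42.24] [-0.32  0.09  0.09]
False [-67.96 -25.15  42.43] [-1.41 -0.05 -0.69]
False [-67.98 -30.15  42.4 ] [-1.1  -0.12 -1.14]
False [-67.95 -35.16  42.42] [ 0.4   0.27 -0.85]
key True [-68.02 -25.02  37.49] [-0.81 -0.37  2.23] 12.0417
```

The finger drops free from about y = −16 onward, and the surface at −25 is 5 mm lower, so this is the notch. Pressing now.

```bash
python3 - <<'E'
from h import *
R=rot(T,1)
h=line((-69,-25,29.6),R,v=15,force_limit=12); print(h,np.round(tip(),2),np.round(wf(),2))
robot.hold(.8); print(np.round(tip(),2),np.round(wf(),2))
line((-80,-25,60),R,v=60); robot.hold(.5)
print(robot.read_state()["time"])
cv2.imwrite("pics/s2.png",snapshot("scene")["image"])
E
```

```text
False [-68.16 -24.94  30.55] [-0.02 -1.07  6.36]
[-68.18 -24.92  30.52] [ 1.14 -0.56  6.43]
14.675
```

View pics/s2.png

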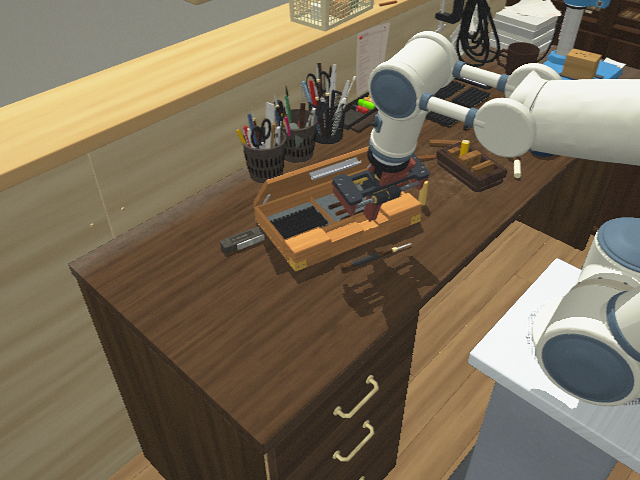

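The lid is ajar at its intermediate position, with the arm clear in front. Next I'll push its underside just beside the keeper strip.

```bash
python3 - <<'E'
from h import *
R=rot(0,1)
line((-85,-25,125),rot(T,1),v=100)
line((-70,80,125),R,v=120)
line((-20,80,125),R,v=80); robot.hold(.2); print(np.round(wf(),2))
for x in range(0,111,10):
    h=line((x,80,127),R,v=50,force_limit=15); print(h,np.round(tip(),1),np.round(wf(),2))
    if h: break
line((-60,80,127),R,v=120); robot.hold(2)
print(robot.read_state()["time"])
cv2.imwrite("pics/s3.png",snapshot("scene")["image"])
E
```

```text
[0.64 0.39 0.07]
False [  0.2  79.9 126.8] [ 0.69  0.66 -0.97]
False [ 10.3  80.  126.8] [-1.47  0.73 -0.73]
False [ 20.4  79.9 126.8] [-0.23 -0.36 -0.89]
False [ 30.3  79.9 126.8] [0.34 0.66 0.71]
False [ 40.3  79.9 126.8] [-0.16 -1.15 -0.25]
False [ 50.3  79.9 126.8] [-0.5  -0.12  0.06]
False [ 60.3  79.9 126.8] [-0.07  0.77 -0.01]
False [ 70.3  79.9 126.8] [ 0.3   0.66 -0.47]
False [ 80.3  79.9 126.8] [-0.   -0.67 -0.08]
False [ 90.3  79.9 126.9] [-0.5  -0.05  0.41]
False [100.2  79.9 126.8] [ 0.41  0.71 -0.2 ]
True [102.5  80.1 126.3] [-5.16 -1.41  3.72]
25.4417
```

View pics/s3.png

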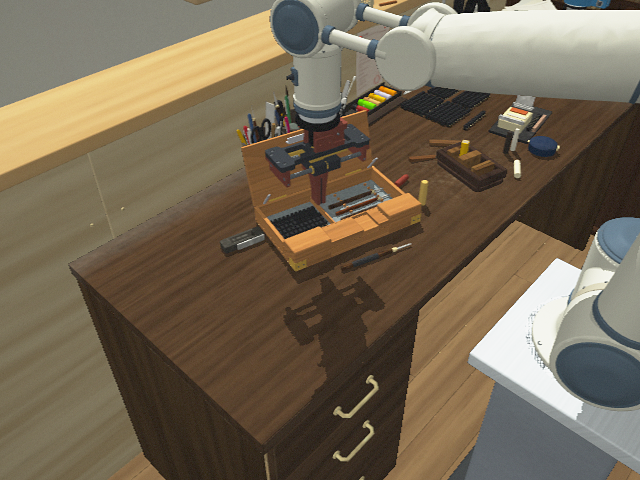

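The lid now stands leaned back. I'll move the arm clear and check the angle.

```bash
python3 - <<'E'
from h import *
R=rot(0,1)
line((-120,80,200),R,v=150)
robot.goto_joints([-1.211,0.091,1.231,0,1.82,-0.057]); robot.hold(.5)
s=snapshot("scene");t=snapshot("top")
im=s["image"].copy(); 
def pj(s,p):
    c=np.array(s["R"])@W(p)+np.array(s["t"]);return int(s["fx"]*c[0]/c[2]+s["cx"]),int(s["fy"]*c[1]/c[2]+s["cy"])
a=[]
for k in (s,t):
    im=k["image"].copy()
    for ang,col in((1.85,(0,255,0)),(1.6,(0,0,255))):
        for y in(-149,149):cv2.circle(im,pj(k,(90-130*np.cos(ang),y,40+130*np.sin(ang))),2,col,-1)
    a.append(im)
cv2.imwrite("pics/f.png",np.hstack([cv2.resize(a[0][100:300,200:450],None,fx=1.6,fy=1.6),cv2.resize(a[1][100:300,240:490],None,fx=1.6,fy=1.6)]))
print(robot.read_state()["time"])
E
```

```text
29.5
```

View pics/f.png

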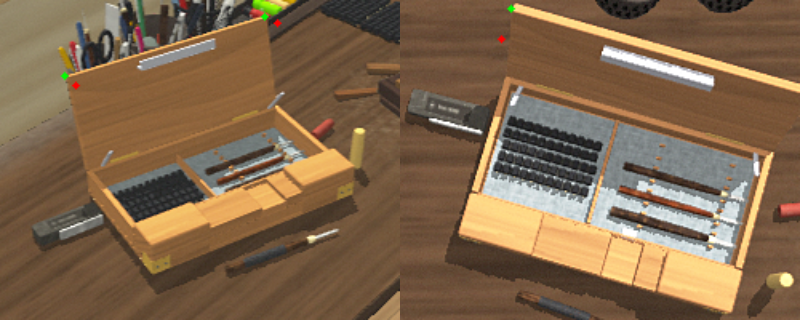

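The lid's edge corners match the green marks (1.85 rad) in both views, and the graver, seals and whetstone look undisturbed.

```bash
python3 -c "
from station import workorder
print(workorder.finish_job())"
```

```text
the job is handed in; nothing more can be done
None
```

The case is open: I found the notch by touch about 25 mm right of the ledge's middle, pressed the release and pushed the lid back to its stop at about 1.85 rad; the graver, whetstone and seals look unmoved in the last pictures, and the job is handed in at about 29.5 s.

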